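# Shut and bolt the gate of a plaster casting frame

### The arm

A 7-joint arm with a two-finger parallel gripper is mounted at the origin on the work surface. World frame = base frame: x ahead of the robot, y to its left, z up, the work surface at z = 0. Lengths are in m, angles in rad, forces in N, time in s.
With the tool pointing down it reaches from about 0.4 to 0.85 m from the base axis. Payload 4.5 kg.
Tool frame: the origin (TCP) lies on the centre line of the jaws, within the pads' length; the fingertips stand r.tcp_to_tips ahead of it and the grasp point (between the pads) lies 11 mm behind it (r.tcp_to_tips is the distance from the TCP to the fingertips, in m); y points along the fingers, x is the direction in which the jaws open and shut, and the axes are right-handed (so a half turn about y gives the same grasp; the last joint's range is limited). The gripper opens to 88 mm and grips with 3 to 60 N. Pads are 18 mm wide; open, the fingers measure 123 mm over their backs; the gripper's body (75 mm by 187 mm) begins 45 mm behind the grasp point.
Start: joints at [1.308, 0.689, -0.195, 1.565, 0.157, 0.902, -0.215], TCP at [0.183, -0.598, 0.247] pointing down, gripper open.
Joint ranges: [-3.01, 3.01], [-0.46, 2.08], [-1.47, 1.51], [0.13, 2.56], [-1, 4.14], [0.04, 2.09], [-2.66, 2.66]. Speed limits (rad/s): [2.57, 2.57, 3.14, 3.14, 3.14, 3.14, 3.14].

### API

Orientations are given as a unit quaternion [x, y, z, w].
In Python, from plant import r gives the robot as it stands. The module is installed in compiled form; this text tells all that it offers.
- The arm moves only by the shell command python3 -m inch 'ROWS' [OPENING] [FORCE]. ROWS is text: rows parted by semicolons, each of 4 numbers parted by spaces: the shift along the tool's x, y, z in mm, then the turn about the tool's y in degrees. In form: x y z spin; .... A call has 1 to 10 rows; each row is the pose to reach, as a shift and turn from the pose commanded when the call began, along the tool's axes at that moment; what a row does not reach only later rows make up. A row lasts 1/10 s, in which the tool goes at most 50 mm and 8.59 degrees, less where a joint would pass 70% of its speed; a pose out of reach is approached as far as the arm can. A call with a gripper value outside its range is refused whole. OPENING is the gripper command: -1 is shut, 1 is fully open, values between are in proportion, set as the call begins (- or left out, the last holds). The fingers move at their own pace and stop on an object; FORCE is the grip in N (left out, the last holds). Time passes only in rows, so rows that repeat a pose let the fingers close. It gives the time, the measured TCP pose, the force and the opening at its end, in the units of the state.
- r.get_state(): the state, without advancing time (a new reading comes with each control period).
- r.snapshot(name): name is "scene" or "side" or "wrist"; returns a dict with "frame" (400x640x3 uint8, red, green, blue), "intrinsics" (3x3 intrinsics, pixels), "R" (3x3) and "t" (3): a world point X has camera coordinates R X + t. Camera axes: x right, y down, z forward; pixel columns grow to the right and rows downward; lengths in m; the calibration is good to about 2 mm. The wrist camera is an equidistant fisheye: a pixel r from the principal point sees the ray r / f radians off the axis. A picture is of the moment at which its call begins. There is no depth.
- r.finish_job(): hands the job in, once; it reports no verdict.
Trained networks look in the newest picture that a camera, given by its name, has taken for a name from the list of things; names that differ only in an ending like _2 or _b are one class to them, and where a whole thing is asked for, a point or a joint stands for the part that bears it (a point fixed in the world has none). Each returns a list of dicts, best first, with "p" (0 to 1); they miss things now and then, are a little off and sometimes report something else, mostly with a low value. They report only what shows in the picture. A call takes as long as a camera call.
- r.trace(camera, name): "region" (400x640 bool, what is visible of it) and "centre" ([row, column] in pixels, amid what is visible of it).
- r.tip_of(camera, name): "centre" ([row, column] in pixels: a listed point, or the origin of a listed thing).
The state is a dict: "clock": time; "q": joint angles; "qd": joint speeds; "joint_torque": joint torques, N m; "tool_pos": TCP position; "eef_rot": TCP orientation; "contact_force": force on the tool from outside, world axes, zero at the start; "moment": the same for the moment, N m; "opening": opening from 0.0 (shut) to 1.0 (fully open).
Only numpy, scipy, OpenCV 4.12 (cv2) and the standard library are available. Lean on these libraries where they do the work, as an engineer would, in place of code of your own. Each camera call takes 0.05 s, during which the arm holds its last target.

### The job

Get the wooden casting frame ready for pouring: swing its open gate shut, press it in against its springy rubber seal until the bolt lines up with the keeper, and slide the stiff bolt across until its tip is fully home against the back of the keeper, then let go. The gate springs back if it is not held while the bolt goes in. Feel your way: do not slam the gate or force gate or bolt hard against the ironwork, and leave everything else on the table where it stands.

Things in the scene. Friction and masses are not known exactly. Their poses are not given: they have to be found in the camera images.
- frame: wooden casting frame fixed to the table: base board 220 x 270 x 15 mm, timber walls whose tops are 85 mm above the table. Origin under the middle of the board, on the table; z up. The near wall (on its -x side) is the gate, hinged at the frame's +y end; the other three walls are fixed
- gate: the gate, a board 197 mm long, 22 mm thick, top 85 mm above the table, carrying the bolt. Origin on the hinge line at table height, at the board's outer face; the board runs along its own -y, inner face at x = +22 mm. Shut, its axes are parallel to the frame's within 0.012 rad; open, it is turned clockwise seen from above. The hinge (0.12 N m of friction) stays where left; rotation limit 1.2 rad
- seal: black rubber seal block on the frame behind the gate's free end, 185 mm from the hinge. The gate meets it 7 to 11 mm before it is shut and must squeeze it, about 1 N per mm; released, it pushes the gate out again. Shut is where the gate meets the rigid iron stop of the keeper bracket: to be felt. Origin at the middle of the face that the gate meets
- bolt (a joint): slide of the bolt along the gate in m, 0 fully drawn back, growing as it moves towards the gate's free end (with the gate shut: towards the frame's -y). It runs stiffly, about 12 N of friction, and stays where left. Fully home it reads about 0.038 (0.035 to 0.041, differing from one keeper fitting to the next)
- bolt_knob (a point): grip point of the bolt's upright steel knob: the knob is a round pin 14 mm in diameter, its thick part running from 16 mm below to 16 mm above this point, which is about 135 mm above the table. It moves with the bolt; it is 60 mm behind the bolt's tip. Highest things near it are the bolt's guides (top 106 mm above the table) and the keeper (108 mm)
- bolt_tip (a point): flat end of the bolt's steel rod, on its axis, with a 1 mm chamfer: it goes in only when within about 2 mm of the socket's middle line. Rod 12 mm in diameter, its axis 97 mm above the table, running along the gate 11 mm in from its outer face
- keeper: iron keeper bracket fixed on the frame's side wall at the gate's free end, parallel to the frame. Origin at the middle of its mouth, 85 mm above the table; the socket runs from there along its own -y, 15 mm wide, 24 mm deep to a rigid back plate, partly open above. Its stop lug for the gate's inner face is on its +x side: the gate meets it just when the rod's axis lies at x = 0
- keeper_mouth (a point): middle of the keeper's mouth at the height of the rod's axis
- keeper_back (a point): middle of the inside of the keeper's back plate, at the height of the rod's axis: the tip belongs here
- model: bystander: domed round plaster model, 90 mm across, 35 mm tall, standing inside the frame; origin under its centre
- mould_a: bystander: round white plaster press mould, 100 mm across, 35 mm tall, standing beside the frame on the keeper's side; origin under its centre
- mould_b: bystander: round white plaster press mould, 90 mm across, 32 mm tall; origin under its centre
- cup: bystander: paper cup, 70 mm across the rim, 85 mm tall; origin under its centre
- offcut: bystander: light wood offcut 160 x 40 x 30 mm lying flat; origin under its centre, long side along its x
- spatula: bystander: spatula lying flat, handle towards its own -x
- dish: bystander: green glass dish, 110 mm across, 30 mm tall; origin under its centre

How it is judged:
By the outcome, as a careful person would: the job done as asked, in the order asked, and still so for the second after the job is handed in, with the robot touching nothing.
It also fails if it takes over 67 s, if anything falls off the work surface, if the arm or the gripper's body presses on something with over 40 N, if the wrist force passes 120 N, or if a joint passes its speed limit or range.

## Working session

There is one attempt and no reset: what is moved stays moved. The work goes in short steps, Python scripts to look and compute and a shell command to move; the robot and the scene stay as the last step left them, time stands still between calls to the robot, and variables do not carry over. Pictures are saved under pics/ and viewed, and the job is handed in when it is done.

```bash
mkdir -p pics
cat > h.py <<'E'
import numpy as np,cv2
from plant import r
from scipy.spatial.transform import Rotation as Ro
def snap(c,n):
    s=r.snapshot(c); cv2.imwrite(f'pics/{n}.png',s['frame'][:,:,::-1]); return s
def ray(s,rc,fish=False):
    K=np.array(s['intrinsics']);R=np.array(s['R']);t=np.array(s['t'])
    x=(rc[1]-K[0,2])/K[0,0];y=(rc[0]-K[1,2])/K[1,1]
    if fish:
        th=np.hypot(x,y); d=np.array([x/th*np.sin(th),y/th*np.sin(th),np.cos(th)]) if th>1e-9 else np.array([0,0,1.])
    else: d=np.array([x,y,1.])
    return -R.T@t, R.T@(d/np.linalg.norm(d))
def atz(s,rc,z,fish=False):
    o,d=ray(s,rc,fish); return o+d*(z-o[2])/d[2]
def proj(s,X,fish=False):
    K=np.array(s['intrinsics']);c=np.array(s['R'])@X+np.array(s['t'])
    if fish:
        h=np.hypot(c[0],c[1]);th=np.arctan2(h,c[2]);c=np.array([c[0]/h*th,c[1]/h*th,1])
    else: c=c/c[2]
    return K[1,1]*c[1]+K[1,2],K[0,0]*c[0]+K[0,2]
def tri(rays):
    A=0;b=0
    for o,d in rays:
        P=np.eye(3)-np.outer(d,d);A=A+P;b=b+P@o
    return np.linalg.solve(A,b)
E
python3 - <<'E'
from h import *
st=r.get_state()
for k,v in st.items(): print(k,np.round(v,4))
print(r.tcp_to_tips)
print(Ro.from_quat(st['eef_rot']).as_matrix().round(3))
S={c:snap(c,c+'0') for c in('scene','side','wrist')}
Z=dict(bolt_knob=.135,bolt_tip=.097,keeper_mouth=.097,keeper_back=.097,gate=0,frame=0,keeper=.085,seal=.06,model=.015,mould_a=0,cup=0,offcut=0,spatula=0,dish=0)
for n,z in Z.items():
    for c in S:
        for d in r.tip_of(c,n)[:2]:
            print(n,c,round(d['p'],2),np.round(d['centre'],1),atz(S[c],d['centre'],z,c=='wrist').round(4))
E
```

```text
clock 0.0
q [ 1.3078  0.69   -0.1945  1.5664  0.1573  0.9025 -0.2151]
qd [-0.0003 -0.0001 -0.0008 -0.0023 -0.0003  0.0007  0.0001]
joint_torque [ 4.00000e-04 -5.27561e+01 -1.26720e+00 -1.53427e+01 -5.27000e-02
  6.60000e-03  2.00000e-04]
tool_pos [ 0.1825 -0.5971  0.2459]
eef_rot [-0.5681  0.4211 -0.42    0.5688]
contact_force [ 0.6602 -0.6049 -0.161 ]
moment [ 0.0156 -0.0303 -0.012 ]
opening 0.9945
0.008
[[ 0.293 -0.001  0.956]
 [-0.956  0.002  0.293]
 [-0.002 -1.    -0.   ]]
bolt_knob scene 0.52 [170.2 352.9] [0.5006 0.0237 0.135 ]
bolt_knob side 0.55 [212.2 314.2] [0.4743 0.0235 0.135 ]
bolt_tip scene 0.7 [206.5 394.9] [0.5876 0.1467 0.097 ]
bolt_tip scene 0.57 [194.8 319.9] [ 0.5715 -0.0615  0.097 ]
bolt_tip side 0.66 [205.4 307.7] [ 0.5599 -0.0224  0.097 ]
bolt_tip side 0.44 [213.8 325.2] [ 0.4801 -0.0347  0.097 ]
keeper_mouth scene 0.66 [190.7 328.6] [ 0.5529 -0.0389  0.097 ]
keeper_mouth side 0.58 [202.3 310.8] [ 0.5673 -0.0441  0.097 ]
keeper_back side 0.67 [205.9 308.7] [ 0.5552 -0.0231  0.097 ]
keeper_back side 0.53 [201.7 316.3] [ 0.5568 -0.0619  0.097 ]
gate scene 0.62 [2
[... 776 characters left out ...]
9 409.7] [ 0.3895 -0.4204  0.    ]
mould_a side 0.48 [205.5 309.7] [ 0.6579 -0.1196  0.    ]
cup scene 0.93 [187.8 465.4] [0.3957 0.3869 0.    ]
cup side 0.63 [308.5 240.3] [0.3932 0.3934 0.    ]
cup wrist 0.68 [  7.3 357.7] [ 0.3961 -0.5776  0.    ]
offcut scene 0.94 [237.7 486.1] [0.5874 0.4211 0.    ]
offcut side 0.82 [277.9 200.6] [0.586  0.4159 0.    ]
spatula scene 0.58 [160.8 172.1] [ 0.3974 -0.5782  0.    ]
spatula side 0.64 [193.1 434.8] [ 0.3777 -0.5759  0.    ]
spatula side 0.28 [225.9 269. ] [0.6591 0.0839 0.    ]
spatula wrist 0.7 [  7.7 357.3] [ 0.3954 -0.5773  0.    ]
dish scene 0.78 [203.8 199.8] [ 0.569  -0.4279  0.    ]
dish side 0.59 [187.4 374.5] [ 0.5755 -0.4177  0.    ]
```

Run:
```python
import cv2
a=cv2.imread('pics/scene0.png');b=cv2.imread('pics/side0.png')
cv2.imwrite('pics/sceneZ.png',cv2.resize(a[130:290,260:460],None,fx=4,fy=3.75,interpolation=2)[:600])
cv2.imwrite('pics/sideZ.png',cv2.resize(b[170:290,220:380],None,fx=5,fy=5,interpolation=2))
```

```text
(no output)
```

View pics/sceneZ.png

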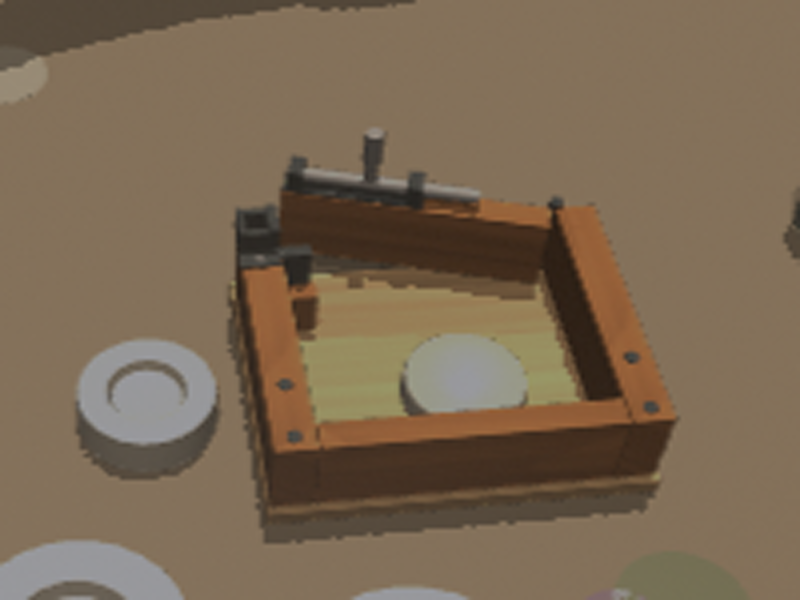

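View pics/sideZ.png

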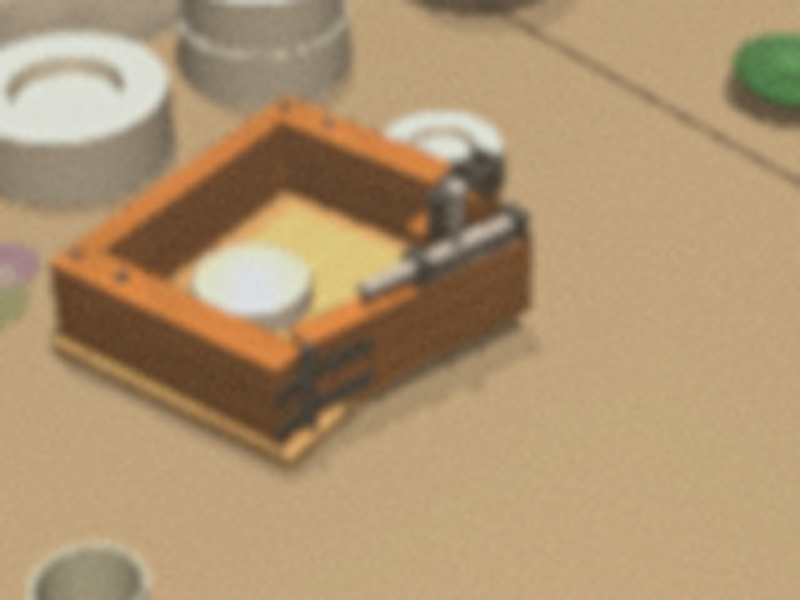

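View pics/scene0.png

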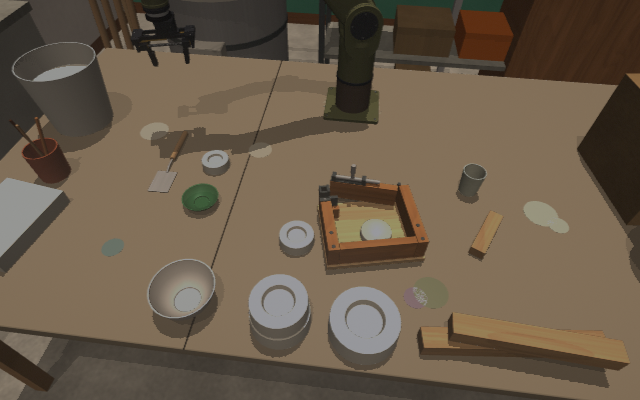

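The gate stands slightly open with its knob up. The knob is at about (353,168) in the scene image and (311,210) in the side image, and the keeper is at (325,190) in the scene image. I'll move over the frame for a closer wrist view.

```bash
python3 -m inch '-35 -5 30 -5;-75 -10 67 -11;-115 -15 105 -17;-155 -20 142 -23;-195 -25 180 -29;-235 -30 216 -35;-275 -35 253 -41;-315 -40 290 -47;-355 -45 327 -53;-390 -50 359 -59'
```

```text
clock: 3.25
tool_pos: [0.3972, -0.1504, 0.2937]
eef_rot: [0.702, -0.084, 0.085, -0.702]
contact_force: [1.7, -0.0, 1.5]
opening: 0.998
```

Run:
```python
from h import *
# hand-picked pixel pairs (row,col) scene0/side0
import plant
sc=r.snapshot('scene');sd=r.snapshot('side')
P=dict(knobtop=((165.5,353.2),(207,311)),rodend=((182.3,379.5),(228,293.4)),rodfront=((177,333.5),(214.3,322.5)),hinge=((184,399),(240,281)),keeper=((189,324.5),(203,316)))
for k,(a,b) in P.items():
    print(k,tri([ray(sc,a),ray(sd,b)]).round(4))
st=r.get_state();print(st['q'].round(3),st['tool_pos'].round(4),Ro.from_quat(st['eef_rot']).as_matrix().round(3).tolist())
```

```text
knobtop [0.4926 0.0227 0.1462]
rodend [0.4959 0.1018 0.0933]
rodfront [ 0.4906 -0.0308  0.0906]
hinge [0.4853 0.1618 0.0813]
keeper [ 0.549  -0.0519  0.0991]
[ 0.625  0.394 -0.54   2.057  0.287  0.757 -0.32 ] [ 0.4005 -0.1456  0.2946] [[0.974, 0.006, 0.228], [-0.228, 0.003, 0.974], [0.005, -1.0, 0.004]]
```

Run:
```python
from h import *
s=snap('wrist','w1')
C=-np.array(s['R']).T@np.array(s['t']);print('cam',C.round(3),'axis',np.array(s['R'])[2].round(3),s['intrinsics'][0][0])
for n,z in dict(bolt_knob=.135,bolt_tip=.097,keeper_mouth=.097,keeper_back=.097,gate=0,frame=0,keeper=.085,seal=.06).items():
        for d in r.tip_of('wrist',n)[:2]:
            print(n,round(d['p'],2),np.round(d['centre'],1),atz(s,d['centre'],z,True).round(4))
```

```text
cam [ 0.415 -0.079  0.433] axis [-0.056 -0.263 -0.963] 309.70691628693146
bolt_knob 0.63 [  2.9 376.2] [0.4938 0.0223 0.135 ]
bolt_tip 0.73 [ 67.9 377.9] [ 0.4871 -0.0398  0.097 ]
keeper_mouth 0.61 [ 63.7 430.3] [ 0.5477 -0.0443  0.097 ]
keeper 0.56 [ 57.3 423.8] [ 0.5463 -0.0345  0.085 ]
seal 0.56 [ 57.8 410.4] [ 0.5382 -0.0295  0.06  ]
```

View pics/w1.png

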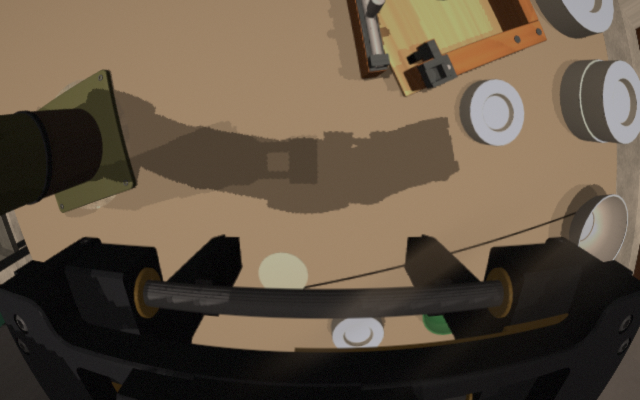

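```bash
python3 -m inch '20 0 34 -5;40 0 68 -10;58 0 101 -15;58 0 101 -15;58 0 101 -15'
python3 - <<'E'
from h import *
s=snap('wrist','w2')
st=r.get_state();print(st['contact_force'].round(2),st['tool_pos'].round(4),Ro.from_quat(st['eef_rot']).as_matrix().round(3).tolist())
C=-np.array(s['R']).T@np.array(s['t']);print('cam',C.round(3))
for n,z in dict(bolt_knob=.135,bolt_tip=.097,keeper_mouth=.097,keeper_back=.097,gate=0,frame=0,keeper=.085,seal=.06).items():
        for d in r.tip_of('wrist',n)[:2]:
            print(n,round(d['p'],2),np.round(d['centre'],1),atz(s,d['centre'],z,True).round(4))
E
```

```text
clock: 4.3
tool_pos: [0.4771, -0.0683, 0.2928]
eef_rot: [0.707, 0.006, -0.006, -0.707]
contact_force: [-0.5, -0.7, -0.6]
opening: 1.0
[-0.29 -0.25 -0.09] [ 0.4764 -0.0693  0.2927] [[1.0, -0.002, -0.016], [0.016, -0.001, 1.0], [-0.002, -1.0, -0.001]]
cam [0.475 0.    0.431]
bolt_knob 0.87 [ 89.8 343.3] [0.494  0.0253 0.135 ]
bolt_tip 0.64 [149.  333.2] [ 0.487 -0.036  0.097]
keeper_mouth 0.68 [358.3 363.7] [ 0.5412 -0.3342  0.097 ]
keeper_back 0.56 [178.  391.8] [ 0.5535 -0.0665  0.097 ]
gate 0.55 [  8.2 337.7] [0.493  0.1562 0.    ]
gate 0.49 [199.  445.9] [ 0.6649 -0.1157  0.    ]
frame 0.88 [ 65.2 421. ] [0.6123 0.0796 0.    ]
keeper 0.57 [152.3 383. ] [ 0.5442 -0.0393  0.085 ]
seal 0.63 [137.5 378.8] [ 0.5431 -0.0243  0.06  ]
```

View pics/w2.png

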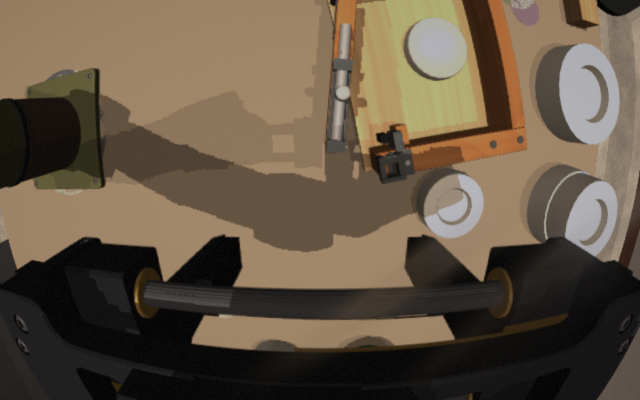

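Run:
```python
import cv2
a=cv2.imread('pics/w2.png')
cv2.imwrite('pics/w2z.png',cv2.resize(a[0:190,310:540],None,fx=3.4,fy=3.15,interpolation=2)[:600,:800])
cv2.imwrite('pics/w2k.png',cv2.resize(a[75:195,320:440],None,fx=5,fy=5,interpolation=2))
```

```text
(no output)
```

View pics/w2z.png

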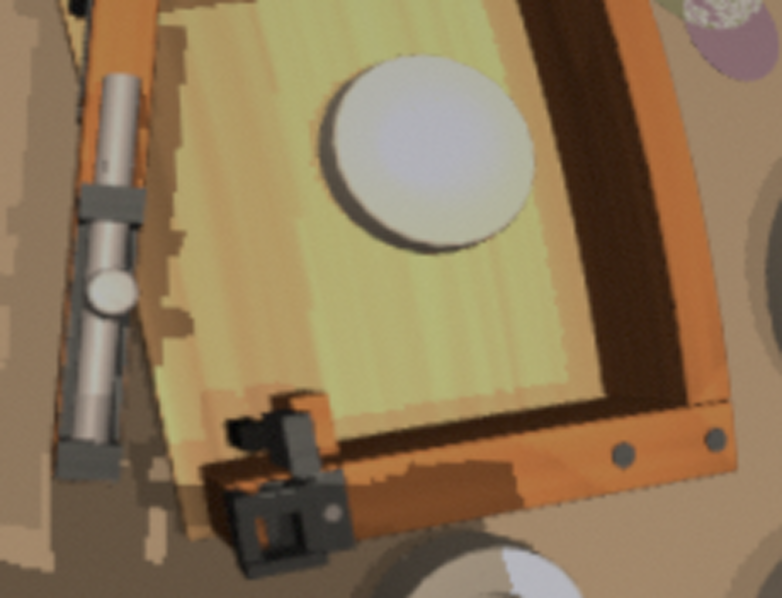

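View pics/w2k.png

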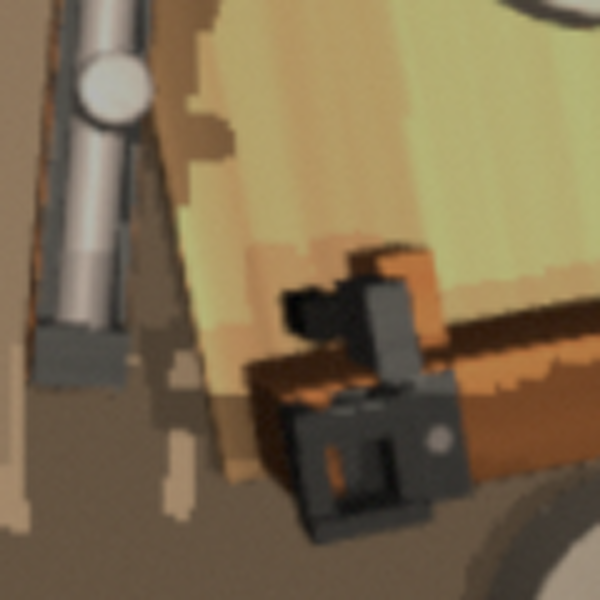

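Run:
```python
from h import *
s=r.snapshot('wrist')
def k(x,y,z): return atz(s,(75+y/5,320+x/5),z,True)
def w(x,y,z): return atz(s,(y/3.15,310+x/3.4),z,True)
for n,p in dict(kTL=k(288,408,.108),kBL=k(313,525,.108),s1=k(328,448,.108),s2=k(388,440,.108),s3=k(400,495,.108),s4=k(343,508,.108),rodA=k(104,130,.103),rodB=k(80,320,.103),knobtop=k(115,90,.151),knobend=w(122,75,.1),wall1=w(355,540,.085),wall2=w(735,468,.085),gateFree=k(36,385,.106),gateFree2=k(125,385,.106)).items(): print(n,p.round(4))
```

```text
kTL [ 0.5342 -0.042   0.108 ]
kBL [ 0.5411 -0.0673  0.108 ]
s1 [ 0.5434 -0.0504  0.108 ]
s2 [ 0.5566 -0.0482  0.108 ]
s3 [ 0.5601 -0.0602  0.108 ]
s4 [ 0.5475 -0.0634  0.108 ]
rodA [0.4939 0.0155 0.103 ]
rodB [ 0.4897 -0.025   0.103 ]
knobtop [0.493  0.0206 0.151 ]
knobend [0.4981 0.1015 0.1   ]
wall1 [ 0.5835 -0.0608  0.085 ]
wall2 [ 0.7417 -0.0229  0.085 ]
gateFree [ 0.4806 -0.0388  0.106 ]
gateFree2 [ 0.4994 -0.0384  0.106 ]
```

```bash
python3 -m inch '5 20 30 -4;12 40 60 -8;18 60 92 -12;18 80 92 -12;18 100 92 -12;18 115 92 -12;18 115 92 -12;18 115 92 -12;18 115 92 -12'
python3 - <<'E'
from h import *
s=snap('wrist','w3')
sc=snap('scene','s3');sd=snap('side','d3')
st=r.get_state();print(st['contact_force'].round(2),st['tool_pos'].round(4),Ro.from_quat(st['eef_rot']).as_matrix().round(3).tolist())
for d in r.tip_of('wrist','bolt_knob')[:2]: print(round(d['p'],2),np.round(d['centre'],1),atz(s,d['centre'],.135,True).round(4))
a=[r.tip_of(c,'bolt_knob')[:1] for c in('scene','side')]; print([(round(q[0]['p'],2),np.round(q[0]['centre'],1)) for q in a if q])
z=cv2.resize(sc['frame'][110:230,270:430,::-1],None,fx=5,fy=5,interpolation=2);cv2.imwrite('pics/s3z.png',z)
E
```

```text
clock: 5.7
tool_pos: [0.4942, 0.0242, 0.179]
eef_rot: [-0.703, -0.081, 0.079, 0.703]
contact_force: [0.4, 0.1, 0.5]
opening: 1.0
[ 0.84 -0.49 -0.02] [0.4941 0.0241 0.1789] [[0.974, 0.002, -0.225], [0.225, 0.0, 0.974], [0.002, -1.0, -0.0]]
0.94 [228.7 320.1] [0.4921 0.0226 0.135 ]
[(0.71, array([171. , 356.2])), (0.59, array([209.6, 309.8]))]
```

View pics/w3.png

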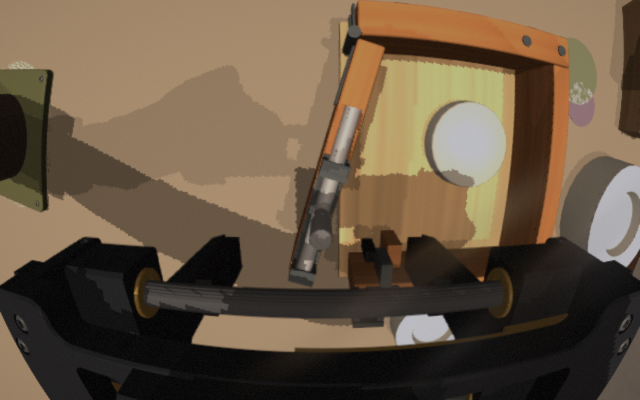

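View pics/s3z.png

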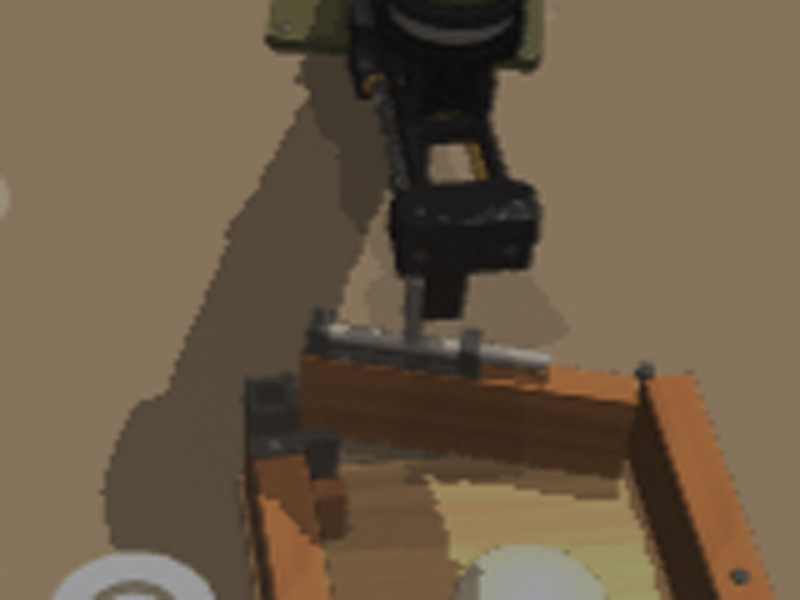

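```bash
python3 -m inch '-1 12 -1 0;-1 24 -1 0;-1 36 -1 0;-1 46 -1 0;-1 52 -1 0;-1 52 -1 0;-1 52 -1 0'
python3 - <<'E'
from h import *
s=snap('wrist','w4')
st=r.get_state();print(st['contact_force'].round(2),st['tool_pos'].round(4))
E
```

```text
clock: 6.7
tool_pos: [0.493, 0.023, 0.1262]
eef_rot: [0.703, 0.08, -0.08, -0.703]
contact_force: [-0.5, -0.0, -0.6]
opening: 0.999
[-0.79 -0.74  0.02] [0.4931 0.023  0.1264]
```

View pics/w4.png

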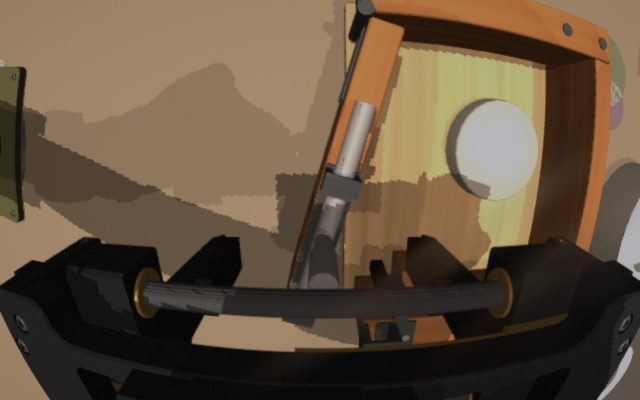

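The knob sits between the jaws, at about (320,265). I'll close on it gently.

```bash
python3 -m inch '0 0 0 0;0 0 0 0;0 0 0 0;0 0 0 0;0 0 0 0;0 0 0 0;0 0 0 0;0 0 0 0' -1 8
```

```text
clock: 7.55
tool_pos: [0.4929, 0.023, 0.1261]
eef_rot: [0.703, 0.08, -0.08, -0.703]
contact_force: [0.4, -0.1, -0.8]
opening: 0.3
```

```bash
python3 -m inch '0 0 0 0;0 0 0 0' - -
python3 - <<'E'
from h import *
sd=snap('side','d5');s=snap('wrist','w5');st=r.get_state();print(st['contact_force'].round(2),st['tool_pos'].round(4),st['opening'])
cv2.imwrite('pics/d5z.png',cv2.resize(sd['frame'][150:270,230:390,::-1],None,fx=5,fy=5,interpolation=2))
E
```

```text
clock: 7.75
tool_pos: [0.4929, 0.023, 0.1261]
eef_rot: [-0.703, -0.08, 0.08, 0.703]
contact_force: [0.9, -0.7, -0.9]
opening: 0.155
[ 0.45  1.12 -0.6 ] [0.4929 0.023  0.1262] 0.15251308043912737
```

View pics/d5z.png

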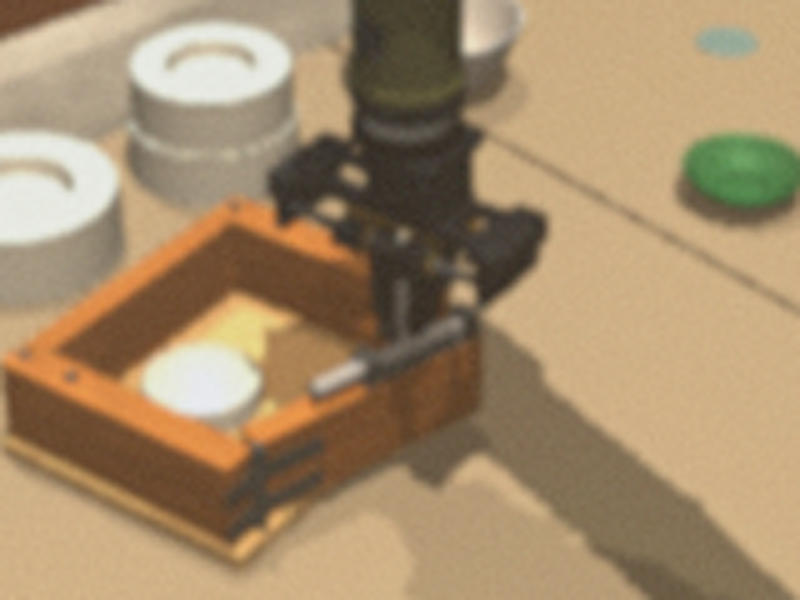

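```bash
python3 -m inch '2 0 -0.5 0;5 0 -1 0;8 0 -1.5 0;11 0 -2 0;14 0 -2.5 0;17 0 -3 0;20 0 -3 0;23 0 -3 0;25 0 -3 0;25 0 -3 0'
```

```text
clock: 8.85
tool_pos: [0.5186, 0.0251, 0.1261]
eef_rot: [0.703, 0.08, -0.08, -0.702]
contact_force: [0.6, -4.1, 0.6]
opening: 0.153
```

```bash
cat > st.py <<'E'
from h import *
st=r.get_state();R=Ro.from_quat(st['eef_rot']).as_matrix()
print('F_tool',(R.T@st['contact_force']).round(2),'M',(R.T@st['moment']).round(2),st['tool_pos'].round(4),st['clock'],round(st['opening']*88,1))
E
cat > look.py <<'E'
import sys
from h import *
n=sys.argv[1]
for c in('scene','side','wrist'):
    s=snap(c,c+n); i=s['frame'][:,:,::-1]
    if c=='scene': a=cv2.resize(i[120:220,290:420],(520,400),interpolation=2)
    if c=='side': b=cv2.resize(i[160:260,230:360],(520,400),interpolation=2)
cv2.imwrite(f'pics/L{n}.png',cv2.resize(np.hstack([a,b]),(800,308)))
E
python3 st.py; python3 look.py 6
```

```text
F_tool [-0.32 -0.62 -4.14] M [-0.59 -0.04 -0.07] [0.5186 0.0251 0.1261] 8.85 13.5
```

View pics/L6.png

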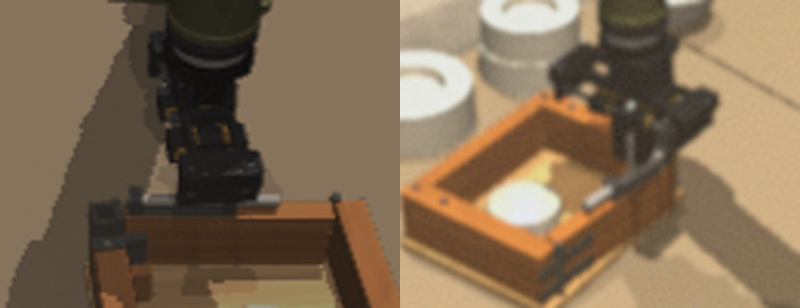

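View pics/wrist6.png

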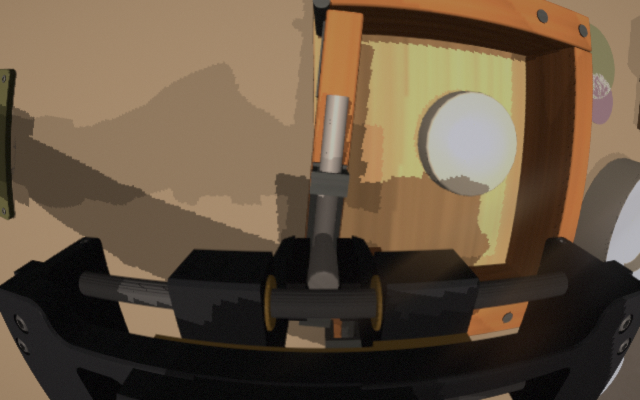

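```bash
python3 -m inch '1 0 -1 0;2 0 -1.5 0;3 0 -2 0;4 0 -2 0;5 0 -2 0;6 0 -2 0;6 0 -2 0'; python3 st.py
```

```text
clock: 9.7
tool_pos: [0.5244, 0.0261, 0.1261]
eef_rot: [-0.702, -0.081, 0.08, 0.703]
contact_force: [-2.3, 4.2, -0.2]
opening: 0.153
F_tool [-1.29  0.22  4.59] M [ 0.81 -0.06  0.14] [0.5244 0.0261 0.1261] 9.7 13.5
```

```bash
python3 -m inch '1 0 0 0;2 0 0 0;3 0 0 0;3 0 0 0'; python3 st.py
```

```text
clock: 10.1
tool_pos: [0.5266, 0.0265, 0.1261]
eef_rot: [-0.702, -0.08, 0.081, 0.703]
contact_force: [-3.2, 3.4, 1.2]
opening: 0.154
F_tool [-2.31 -1.24  4.06] M [ 0.95 -0.06  0.4 ] [0.5266 0.0265 0.1261] 10.1 13.5
```

```bash
python3 -m inch '1 0 0.3 0;2 0 0.5 0;2 0 0.5 0;2 0 0.5 0'; python3 st.py
```

```text
clock: 10.5
tool_pos: [0.5276, 0.0267, 0.1261]
eef_rot: [0.703, 0.079, -0.081, -0.702]
contact_force: [-5.2, 3.2, 3.2]
opening: 0.153
F_tool [-4.31 -3.14  4.28] M [ 0.84 -0.01  0.75] [0.5276 0.0267 0.1261] 10.5 13.4
```

```bash
python3 -m inch '1 0 0.3 0;2 0 0.5 0;2 0 0.5 0;2 0 0.5 0'; python3 st.py; python3 look.py 7
```

```text
clock: 10.9
tool_pos: [0.5285, 0.0269, 0.126]
eef_rot: [0.703, 0.078, -0.082, -0.702]
contact_force: [-6.2, 2.6, 4.4]
opening: 0.154
F_tool [-5.45 -4.41  3.96] M [0.76 0.01 1.13] [0.5285 0.0269 0.126 ] 10.9 13.5
```

View pics/wrist7.png

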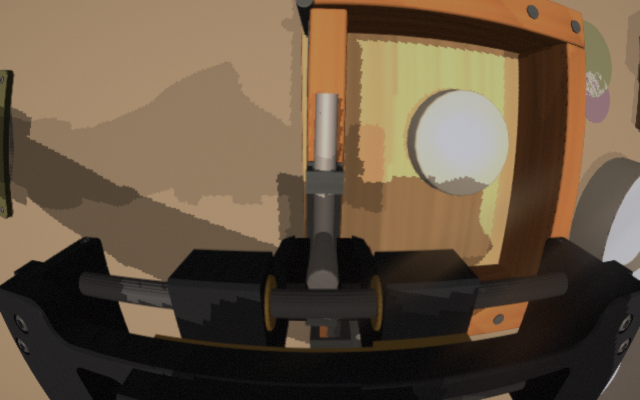

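View pics/L7.png

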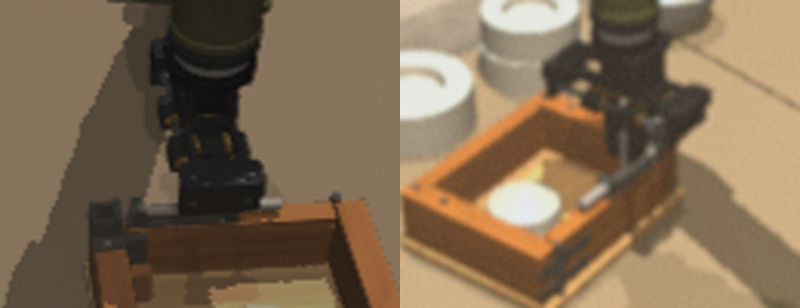

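```bash
python3 -m inch '0 0 0.5 0;0 0 1 0;0 0 1 0' -1 60; python3 st.py
```

```text
clock: 11.35
tool_pos: [0.5285, 0.027, 0.126]
eef_rot: [0.704, 0.078, -0.081, -0.702]
contact_force: [-5.3, 0.5, 4.1]
opening: 0.139
F_tool [-5.09 -4.12  1.64] M [ 0.34 -0.12  1.1 ] [0.5285 0.027  0.126 ] 11.35 12.3
```

```bash
python3 -m inch '1 0 0 0;2 0 0 0;2 0 0 0;2 0 0 0'; python3 st.py
```

```text
clock: 11.75
tool_pos: [0.5294, 0.0272, 0.126]
eef_rot: [0.704, 0.078, -0.082, -0.701]
contact_force: [-8.4, 0.0, 6.6]
opening: 0.139
F_tool [-8.23 -6.52  1.87] M [ 0.43 -0.07  1.54] [0.5294 0.0272 0.126 ] 11.75 12.2
```

```bash
python3 -m inch '1 0 0 0;2 0 0 0;2 0 0 0;2 0 0 0'; python3 st.py
```

```text
clock: 12.15
tool_pos: [0.5303, 0.0275, 0.1259]
eef_rot: [0.704, 0.077, -0.083, -0.701]
contact_force: [-11.0, 0.3, 9.2]
opening: 0.138
F_tool [-10.72  -9.13   2.74] M [ 0.48 -0.09  1.97] [0.5303 0.0275 0.1259] 12.15 12.1
```

```bash
python3 -m inch '0.5 -1 0 0;1 -2 0 0;1 -2 0 0;1 -2 0 0'; python3 st.py
```

```text
clock: 12.55
tool_pos: [0.5301, 0.0275, 0.1262]
eef_rot: [0.704, 0.076, -0.084, -0.701]
contact_force: [-8.9, 0.9, -4.5]
opening: 0.14
F_tool [-8.46  4.61  2.87] M [ 0.59 -0.09  1.65] [0.5301 0.0275 0.1262] 12.55 12.4
```

```bash
python3 -m inch '0.5 0 0 0;1 -1 0 0;1 -1 0 0;1 -1 0 0'; python3 st.py; python3 look.py 8
```

```text
clock: 12.95
tool_pos: [0.5301, 0.0274, 0.1264]
eef_rot: [0.704, 0.075, -0.085, -0.701]
contact_force: [-9.6, 1.7, -10.9]
opening: 0.138
F_tool [-8.78 11.    3.8 ] M [ 0.61 -0.11  1.53] [0.5301 0.0274 0.1264] 12.95 12.1
```

View pics/wrist8.png

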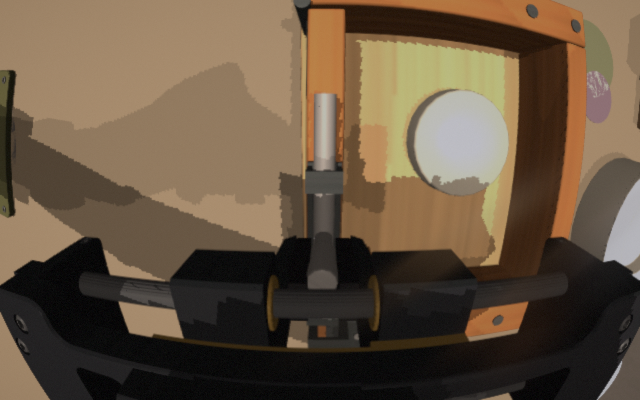

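```bash
python3 -m inch '0.5 1 0 0;1 2 -0.5 0;1 2 -0.5 0;1 2 -0.5 0'; python3 st.py
```

```text
clock: 13.5
tool_pos: [0.5313, 0.0278, 0.126]
eef_rot: [0.704, 0.076, -0.085, -0.701]
contact_force: [-12.9, 1.9, 5.1]
opening: 0.141
F_tool [-12.23  -4.96   4.78] M [ 0.82 -0.19  2.36] [0.5313 0.0278 0.126 ] 13.5 12.4
```

```bash
python3 -m inch '0.5 0 0 0;1 0 0 0;1 0 0 0;1 0 0 0'; python3 st.py
```

```text
clock: 13.9
tool_pos: [0.5315, 0.0279, 0.126]
eef_rot: [0.704, 0.075, -0.085, -0.701]
contact_force: [-13.4, 0.6, 5.4]
opening: 0.141
F_tool [-12.94  -5.21   3.62] M [ 0.89 -0.19  2.68] [0.5315 0.0279 0.126 ] 13.9 12.4
```

```bash
python3 -m inch '0.5 0 -0.5 0;1 0 -0.5 0;1 -0.5 -0.5 0;1 -0.5 -0.5 0'; python3 st.py
```

```text
clock: 14.3
tool_pos: [0.5319, 0.028, 0.126]
eef_rot: [0.704, 0.075, -0.086, -0.701]
contact_force: [-15.3, 2.1, 3.5]
opening: 0.141
F_tool [-14.47  -3.27   5.51] M [ 1.   -0.22  2.64] [0.5319 0.028  0.126 ] 14.3 12.4
```

```bash
python3 -m inch '0.5 0 -0.5 0;1 0 -0.5 0;1 -0.5 -0.5 0;1 -0.5 -0.5 0'; python3 st.py
```

```text
clock: 14.7
tool_pos: [0.5322, 0.028, 0.1261]
eef_rot: [0.703, 0.075, -0.087, -0.701]
contact_force: [-15.6, 3.1, 1.6]
opening: 0.138
F_tool [-14.5   -1.31   6.59] M [ 1.26 -0.16  2.81] [0.5322 0.028  0.1261] 14.7 12.1
```

```bash
python3 -m inch '0.5 0 0.5 0;1 0 1 0;2 0 1 0;2 0 1 0;2 0 1 0'; python3 st.py
```

```text
clock: 15.2
tool_pos: [0.5328, 0.0282, 0.1261]
eef_rot: [0.704, 0.073, -0.087, -0.701]
contact_force: [-18.4, 0.6, 3.6]
opening: 0.138
F_tool [-17.88  -3.24   4.78] M [ 1.02 -0.17  3.31] [0.5328 0.0282 0.1261] 15.2 12.1
```

```bash
python3 -m inch '0.5 0 0.5 0;1 0 0.5 0;1.5 0 0.5 0;1.5 0 0.5 0;1.5 0 0.5 0'; python3 st.py;python3 look.py 9
```

```text
clock: 15.7
tool_pos: [0.5329, 0.0283, 0.126]
eef_rot: [0.705, 0.072, -0.088, -0.7]
contact_force: [-21.5, -0.8, 6.4]
opening: 0.144
F_tool [-21.24  -5.95   4.06] M [ 0.94 -0.19  3.89] [0.5329 0.0283 0.126 ] 15.7 12.7
```

View pics/L9.png

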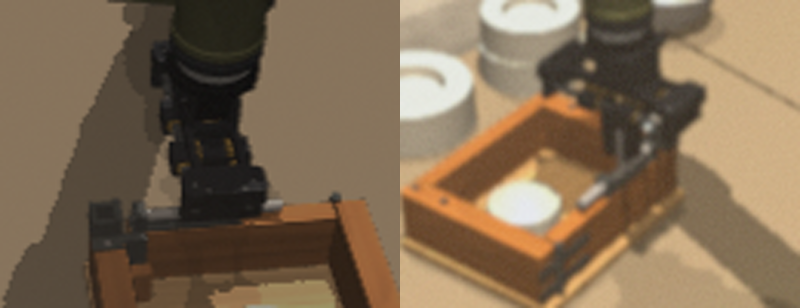

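Run:
```python
import cv2
a=cv2.imread('pics/wrist9.png');cv2.imwrite('pics/wz9.png',cv2.resize(a[80:370,240:420],None,fx=2,fy=2,interpolation=2))
b=cv2.imread('pics/scene9.png');cv2.imwrite('pics/sz9.png',cv2.resize(b[165:225,305:405],None,fx=8,fy=8,interpolation=2))
```

```text
(no output)
```

View pics/sz9.png

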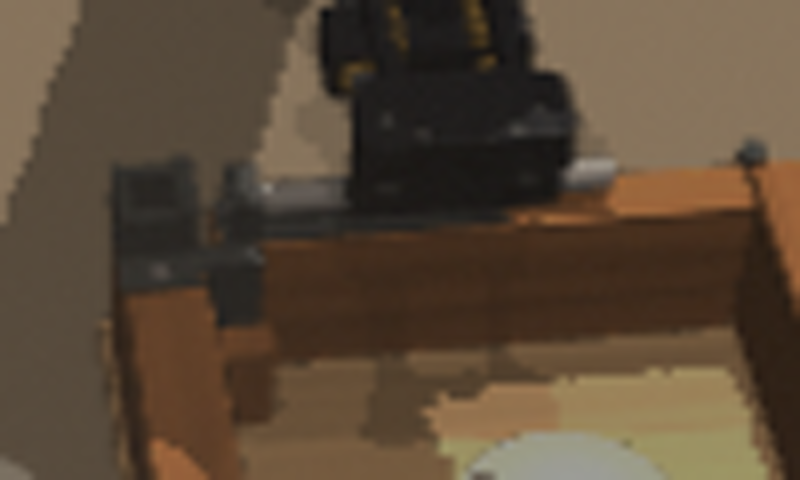

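View pics/wz9.png

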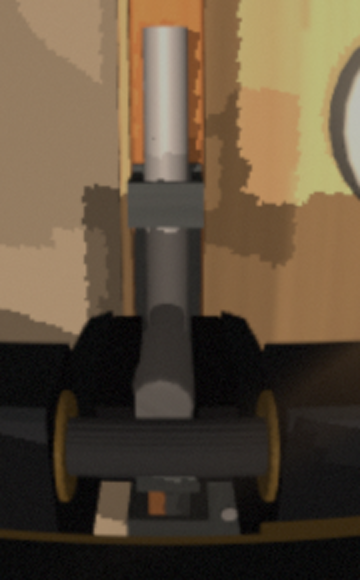

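Force jumped from 18 to 21 N for only 0.1 mm of travel, so the gate is on the stop, and the pictures show the rod in line with the socket. I'll slide the bolt now, keeping the gate pressed.

```bash
python3 -m inch '0 0 -1.5 0;0 0 -3 0;0 0 -4.5 0;0 0 -6 0;0 0 -7.5 0;0 0 -9 0;0 0 -10 0;0 0 -10 0'; python3 st.py
```

```text
clock: 16.65
tool_pos: [0.5343, 0.0223, 0.126]
eef_rot: [0.703, 0.073, -0.089, -0.702]
contact_force: [-22.4, 6.3, 7.0]
opening: 0.138
F_tool [-20.53  -6.49  11.25] M [ 2.3  -0.23  3.93] [0.5343 0.0223 0.126 ] 16.65 12.2
```

```bash
python3 -m inch '0 0 -1.5 0;0 0 -3 0;0 0 -4 0;0 0 -5 0;0 0 -5 0'; python3 st.py; python3 -c "
from h import *
print(Ro.from_quat(r.get_state()['eef_rot']).as_matrix().round(3))"
```

```text
clock: 17.15
tool_pos: [0.5355, 0.0175, 0.126]
eef_rot: [0.703, 0.073, -0.089, -0.702]
contact_force: [-22.1, 6.9, 6.4]
opening: 0.137
F_tool [-20.06  -5.89  11.73] M [ 2.35 -0.23  3.94] [0.5355 0.0175 0.126 ] 17.15 12.0
[[ 0.973 -0.022 -0.229]
 [ 0.229 -0.003  0.974]
 [-0.022 -1.     0.002]]
```

```bash
python3 -m inch '0 0 -1 0;0 0 -2 0;0 0 -3 0;0 0 -4 0;0 0 -5 0;0 0 -6 0;0 0 -6 0'; python3 st.py; python3 look.py 10
```

```text
clock: 17.85
tool_pos: [0.5368, 0.0117, 0.126]
eef_rot: [0.703, 0.073, -0.089, -0.702]
contact_force: [-22.7, 6.7, 6.3]
opening: 0.135
F_tool [-20.67  -5.76  11.71] M [ 2.27 -0.21  3.94] [0.5368 0.0117 0.126 ] 17.85 11.9
```

Run:
```python
import cv2,numpy as np
b=cv2.imread('pics/scene10.png');a=cv2.imread('pics/wrist10.png')
cv2.imwrite('pics/z10.png',np.hstack([cv2.resize(b[160:220,310:370],(480,480),interpolation=2),cv2.resize(a[210:370,270:370],(300,480),interpolation=2)]))
```

```text
(no output)
```

View pics/z10.png

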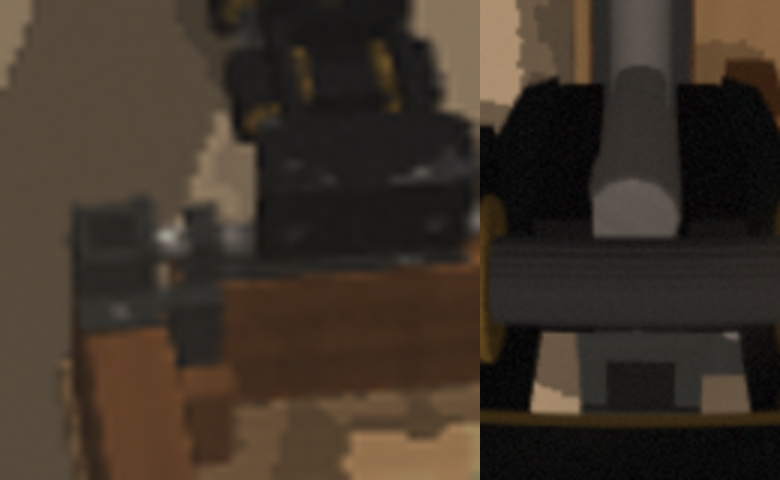

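The rod tip shows in the gap at the keeper mouth and is in line with it. I'll ease it in.

```bash
python3 -m inch '0 0 -0.7 0;0 0 -1.4 0;0 0 -2.1 0;0 0 -2.8 0;0 0 -3.5 0;0 0 -3.5 0'; python3 st.py
```

```text
clock: 18.6
tool_pos: [0.5377, 0.0084, 0.126]
eef_rot: [0.702, 0.073, -0.089, -0.702]
contact_force: [-22.5, 6.2, 5.7]
opening: 0.136
F_tool [-20.63  -5.21  11.22] M [ 2.35 -0.2   3.88] [0.5377 0.0084 0.126 ] 18.6 12.0
```

```bash
python3 -m inch '0 0 -1 0;0 0 -2 0;0 0 -3 0;0 0 -4 0;0 0 -4 0'; python3 st.py
```

```text
clock: 19.1
tool_pos: [0.5386, 0.0045, 0.126]
eef_rot: [0.702, 0.073, -0.089, -0.702]
contact_force: [-22.8, 7.2, 5.0]
opening: 0.137
F_tool [-20.66  -4.48  12.23] M [ 2.3  -0.29  3.86] [0.5386 0.0045 0.126 ] 19.1 12.1
```

```bash
python3 -m inch '0 0 -1 0;0 0 -2 0;0 0 -3 0;0 0 -4 0;0 0 -4 0'; python3 st.py
```

```text
clock: 19.6
tool_pos: [0.5395, 0.0006, 0.126]
eef_rot: [0.702, 0.073, -0.089, -0.702]
contact_force: [-22.0, 5.6, 5.9]
opening: 0.142
F_tool [-20.26  -5.38  10.53] M [ 2.29 -0.22  3.83] [0.5395 0.0006 0.126 ] 19.6 12.5
```

```bash
python3 -m inch '0 0 -1 0;0 0 -2 0;0 0 -3 0;0 0 -4 0;0 0 -5 0;0 0 -5 0'; python3 st.py
```

```text
clock: 20.2
tool_pos: [0.5407, -0.0043, 0.126]
eef_rot: [0.702, 0.073, -0.089, -0.702]
contact_force: [-21.7, 6.4, 6.1]
opening: 0.138
F_tool [-19.78  -5.63  11.22] M [ 2.31 -0.2   3.85] [ 0.5407 -0.0043  0.126 ] 20.2 12.2
```

```bash
python3 -m inch '0 0 -0.5 0;0 0 -1 0;0 0 -1.5 0;0 0 -1.5 0'; python3 st.py
```

```text
clock: 20.6
tool_pos: [0.5409, -0.0051, 0.126]
eef_rot: [-0.702, -0.073, 0.089, 0.703]
contact_force: [-22.2, 7.6, 6.1]
opening: 0.138
F_tool [-20.04  -5.65  12.45] M [ 2.6  -0.18  3.85] [ 0.5409 -0.0051  0.126 ] 20.6 12.2
```

```bash
python3 -m inch '0 0 -0.5 0;0 0 -1 0;0 0 -1.5 0;0 0 -1.5 0'; python3 st.py
```

```text
clock: 21.0
tool_pos: [0.5409, -0.0052, 0.126]
eef_rot: [-0.701, -0.074, 0.09, 0.703]
contact_force: [-23.8, 10.0, 6.2]
opening: 0.142
F_tool [-21.03  -5.68  15.26] M [ 3.1  -0.11  3.91] [ 0.5409 -0.0052  0.126 ] 21.0 12.5
```

```bash
python3 -m inch '0 0 -0.5 0;0 0 -1 0;0 0 -1.5 0;0 0 -1.5 0'; python3 st.py; python3 look.py 11
python3 - <<'E'
import cv2,numpy as np
from h import *
b=cv2.imread('pics/scene11.png');a=cv2.imread('pics/wrist11.png')
cv2.imwrite('pics/z11.png',np.hstack([cv2.resize(b[160:220,310:370],(480,480),interpolation=2),cv2.resize(a[210:370,270:370],(300,480),interpolation=2)]))
E
```

```text
clock: 21.4
tool_pos: [0.541, -0.0052, 0.126]
eef_rot: [-0.701, -0.074, 0.09, 0.704]
contact_force: [-23.7, 13.1, 6.4]
opening: 0.137
F_tool [-20.16  -5.79  18.21] M [ 3.58 -0.16  3.98] [ 0.541  -0.0052  0.126 ] 21.4 12.0
```

View pics/z11.png

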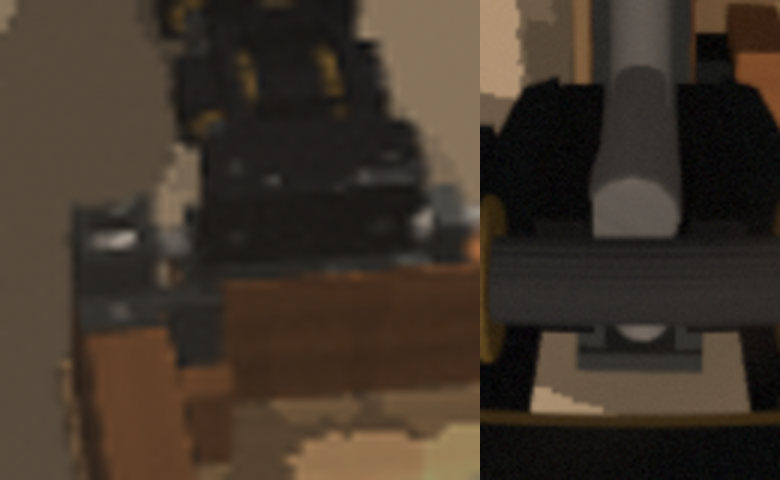

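Run:
```python
from h import *
s=r.snapshot('wrist');im=s['frame'][:,:,::-1]
cv2.imwrite('pics/z12.png',cv2.resize(im[300:350,295:345],None,fx=12,fy=12,interpolation=2))
for n in('bolt_tip','keeper_back','keeper_mouth','bolt_knob'):
    for d in r.tip_of('wrist',n)[:2]: print(n,round(d['p'],2),np.round(d['centre'],1),atz(s,d['centre'],.135 if 'knob' in n else .097,True).round(4))
for X in((.5547,-.0636,.103),(.5547,-.0636,.108)): print(np.round(proj(s,np.array(X),True),1))
```

```text
keeper_back 0.86 [317.  324.5] [ 0.5541 -0.062   0.097 ]
bolt_knob 0.59 [265.1 322.3] [ 0.5399 -0.0047  0.135 ]
[324.5 324.7]
[329.2 324.6]
```

View pics/z12.png

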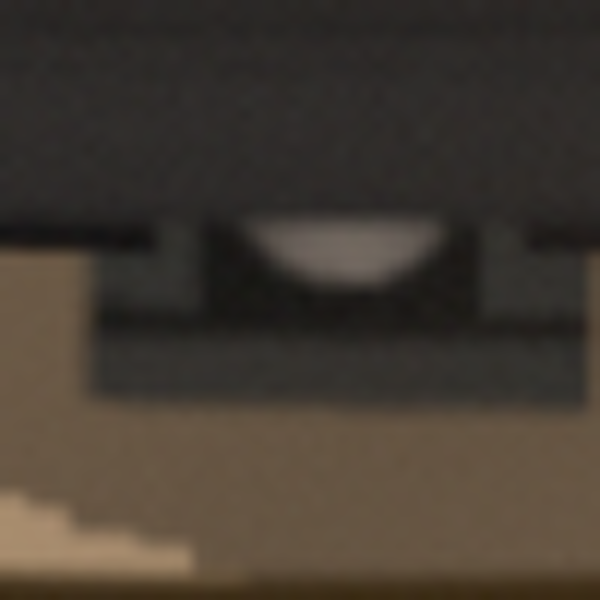

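```bash
python3 -m inch '-1 0 1 0;-2 0 2 0;-3 0 3 0;-4 0 4 0;-5 0 5 0;-5 0 5 0'; python3 st.py
```

```text
clock: 22.4
tool_pos: [0.5406, -0.0051, 0.1262]
eef_rot: [-0.702, -0.076, 0.086, 0.703]
contact_force: [-11.7, 6.4, -3.2]
opening: 0.142
F_tool [-9.85  3.34  8.88] M [ 1.54 -0.18  1.88] [ 0.5406 -0.0051  0.1262] 22.4 12.5
```

```bash
python3 -m inch '-1 0 1 0;-2 0 2 0;-3 0 3 0;-4 0 4 0;-4 0 4 0'; python3 st.py
```

```text
clock: 22.9
tool_pos: [0.5393, -0.0053, 0.1264]
eef_rot: [0.704, 0.077, -0.082, -0.701]
contact_force: [-5.3, -1.7, -11.7]
opening: 0.139
F_tool [-5.43 11.75 -0.49] M [-0.2  -0.2   0.99] [ 0.5393 -0.0053  0.1264] 22.9 12.2
```

```bash
python3 -m inch '0 0 0 0;0 0 0 0;0 0 0 0;0 0 0 0;0 0 0 0;0 0 0 0' 0.2; python3 st.py
```

```text
clock: 23.5
tool_pos: [0.5429, -0.0024, 0.1285]
eef_rot: [-0.703, -0.081, 0.08, 0.703]
contact_force: [0.7, 0.5, -0.3]
opening: 0.598
F_tool [0.77 0.28 0.37] M [-0.04 -0.01 -0.11] [ 0.5429 -0.0024  0.1285] 23.5 52.6
```

Released, with no contact force left. I'll lift straight up and check.

```bash
python3 -m inch '0 -8 0 0;0 -20 0 0;0 -35 0 0;0 -55 0 0;0 -75 0 0;0 -95 0 0;0 -110 -10 0;0 -120 -30 0;0 -120 -50 0;0 -120 -50 0'; python3 st.py; python3 look.py 13
python3 - <<'E'
from h import *
s=r.snapshot('wrist');im=s['frame'][:,:,::-1]
for n in('bolt_tip','keeper_back','keeper_mouth','bolt_knob'):
    for d in r.tip_of('wrist',n)[:2]: print(n,round(d['p'],2),np.round(d['centre'],1),atz(s,d['centre'],.135 if 'knob' in n else .097,True).round(4))
p=proj(s,np.array([.548,-.03,.1]),True);print(p)
y,x=int(p[0]),int(p[1]);y0=max(0,y-60);x0=x-60
cv2.imwrite('pics/z13.png',cv2.resize(im[y0:y0+120,x0:x0+120],None,fx=5,fy=5,interpolation=2))
E
```

```text
clock: 24.5
tool_pos: [0.5542, -0.0546, 0.2491]
eef_rot: [0.704, 0.079, -0.078, -0.702]
contact_force: [0.1, -0.4, -0.2]
opening: 0.599
F_tool [-0.01  0.21 -0.4 ] M [-0.03  0.03 -0.03] [ 0.5542 -0.0546  0.2491] 24.5 52.7
bolt_tip 0.72 [202.6 319.4] [ 0.5527 -0.0656  0.097 ]
bolt_tip 0.42 [  4.7 313. ] [0.5035 0.1203 0.097 ]
keeper_back 0.69 [201. 320.] [ 0.5529 -0.0639  0.097 ]
keeper_mouth 0.83 [180.8 318.8] [ 0.5473 -0.0446  0.097 ]
keeper_mouth 0.63 [173.9 321. ] [ 0.5478 -0.0375  0.097 ]
bolt_knob 0.89 [141.9 315.5] [ 0.5361 -0.0055  0.135 ]
(np.float64(166.87166783498003), np.float64(322.9621839384176))
```

View pics/z13.png

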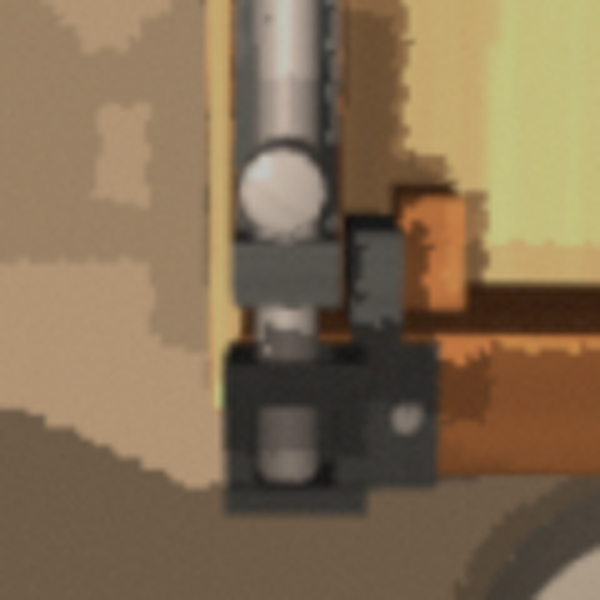

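View pics/L13.png

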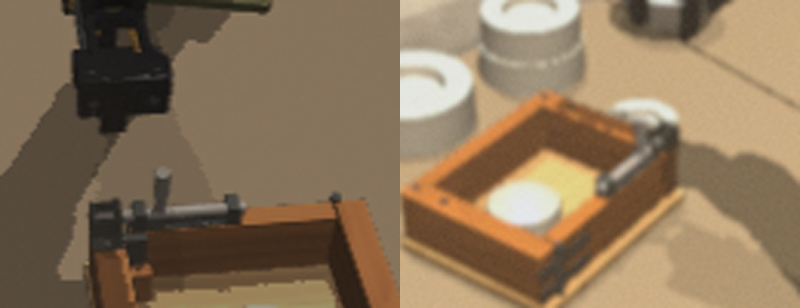

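The bolt tip at about (288,480) sits against the back plate in the socket window. The gate is shut and the robot is clear.

```bash
python3 -c "
from h import *
s=r.snapshot('scene');st=r.get_state();print(st['clock'],st['contact_force'].round(1))
for n in('mould_a','cup','offcut','dish','model'):
    d=r.tip_of('scene',n)[:1]; print(n,d and atz(s,d[0]['centre'],0.015 if n=='model' else 0).round(3))
print(r.finish_job())"
```

```text
24.95 [0.6 0.4 0. ]
mould_a [ 0.393 -0.433  0.   ]
cup [0.407 0.392 0.   ]
offcut [0.572 0.421 0.   ]
dish []
model [0.626 0.11  0.015]
the job is handed in; nothing more can be done
None
```

The gate is shut and bolted, and I handed the job in at about 25 s of the 67 s allowed, with the gripper open and clear of everything.

- **Closing the gate:** I gripped the knob lightly and swung the gate slowly until it met the seal. I then pressed it in until the force jumped from 18 to 21 N with only 0.1 mm more travel, which is the stop.
- **Sliding the bolt:** With the gate held, the bolt slid at about 11–12 N. It stopped dead as the force rose to 18 N, and I eased off before letting go.

**Last checks:**
- **Bolt position:** From directly above, the rod tip lies against the keeper's back plate. The camera estimates of tip and back plate agree within 2 mm, and the gate did not spring out after release.
- **Bolt travel, slight disagreement:** The tool moved only 34.4 mm along the bolt, just under the stated 35–41 mm. I put this down to the bolt shifting slightly before I started measuring, or the knob rolling in the pads. The hard stop and the pictures both say it is fully home.
- **Other things on the table:** The robot felt no contact after release. The cup, offcut and model were found where they stood, within the camera's scatter of about 15 mm. In the last picture the networks missed the dish, and for mould_a reported a similar mould elsewhere. I did not check mould_b or the spatula at the end. The arm was never felt to touch any of them.

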